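# Free the child-safety latch of the match cupboard

### The arm

A 7-joint arm with a two-finger parallel gripper is mounted at the origin on a cart in front of the work surface, level with it; the furniture and walls round the work are solid. World frame = base frame: x ahead of the robot, y to its left, z up, the work surface at z = 0. Lengths are in m, angles in rad, forces in N, time in s.
With the tool pointing down it reaches from about 0.425 to 0.925 m from the base axis. Payload 6.8 kg.
Tool frame: the origin (TCP) lies midway between the tips of the shut fingers; the grasp point (between the pads) lies 19 mm behind it; z points along the fingers, y is the line along which they close (so a half turn about z gives the same grasp; the last joint's range is limited). The gripper opens to 85 mm and grips with 20 to 120 N. Pads are 22 mm wide; open, the fingers measure 114 mm over their backs; the gripper's body (76 mm by 85 mm) begins 54 mm behind the grasp point. The pads swing forward as they close: fully open they stand 13 mm farther back than shut.
Start: joints at [-0.108, 0.477, 0.022, 1.555, -0.011, 1.109, -0.083], TCP at [0.675, 0, 0.231] pointing down, gripper open.
Joint ranges: [-2.96, 2.96], [-0.34, 2.1], [-1.41, 1.46], [0.24, 2.44], [-1.37, 4.51], [0.17, 1.92], [-2.96, 2.96]. Speed limits (rad/s): [2.39, 2.39, 3.14, 3.14, 3.14, 3.14, 3.14].

### API

Orientations are given as a unit quaternion [w, x, y, z].
In Python, from station import bot, eyes, ticket gives the robot as it stands.
- The arm moves only by the shell command python3 -m crank 'ROWS' [FORCE]. ROWS is text: rows parted by semicolons, each of 7 numbers parted by spaces: the shift along the tool's x, y, z in units of 0.5 m (1.0 is 0.5 m), then the turn, a rotation vector about the tool's x, y, z in units of 180 degrees (1.0 is 180 degrees), then the closure, from 0 (fully open) to 1 (shut). A call has 1 to 20 rows; each row is the pose to reach, as a shift and turn from the pose commanded when the call began, along the tool's axes at that moment, turning the shorter way round; what a row does not reach only later rows make up. A row lasts 1/10 s, in which the tool goes at most 50 mm and 8.59 degrees, less where a joint would pass 70% of its speed; a pose out of reach is approached as far as the arm can. A call with a number of a shift or a turn outside -1 to 1 is refused whole. A call with a gripper value outside its range is refused whole. The fingers move at their own pace and stop on an object; FORCE is the grip in N (left out, the last holds). Time passes only in rows, so rows that repeat a pose let the fingers close. It gives the time, the measured TCP pose, the force, the opening and the grip force at its end, in the units of the state.
- bot.get_obs(): the state, without advancing time (a new reading comes with each control period).
- eyes.read_camera(name): name is "scene" or "side" or "wrist"; returns a dict with "image" (384x512x3 uint8, red, green, blue), "K" (3x3 intrinsics, pixels), "R" (3x3) and "t" (3): a world point X has camera coordinates R X + t. Camera axes: x right, y down, z forward; pixel columns grow to the right and rows downward; lengths in m; the calibration is good to about 2 mm. A picture is of the moment at which its call begins. There is no depth.
- ticket.hand_in(): hands the job in; it is judged then, once.
The state is a dict: "t": time; "q": joint angles; "joint_vel": joint speeds; "joint_torque": joint torques, N m; "eef_pos": TCP position; "tool_rot": TCP orientation; "contact_force": force on the tool from outside, world axes, zero at the start; "torque": the same for the moment, N m; "gripper_width": opening from 0.0 (shut) to 1.0 (fully open); "grasp_force": force on a finger pad.
Only numpy, scipy, OpenCV 4.12 (cv2) and the standard library are available. Lean on these libraries where they do the work, as an engineer would, in place of code of your own. Each camera call takes 0.05 s, during which the arm holds its last target. There are 200 camera calls.

### The job

The matches are kept in the small cupboard with the blue front. Free its child-safety latch by pressing the orange pad down through the narrow gap behind the top of the door; when the door has sprung ajar, let go of the pad and swing the door down until it lies flat open. Leave the other cupboard, with the white front, shut.

Things in the scene. Friction and masses are not known exactly. Their poses are not given: they have to be found in the camera images.
- blue_cupboard: fixed plywood box with a blue drop-down front door, 150 (x) x 140 (y) x 125 mm high, boards 8 mm; origin: centre of underside, -x is its front (towards the robot), z up. Roof ends short of the door: from above, an open gap from x=-63 (door's inner face, shut) to x=-15 mm, 124 mm long in y. A matchbox is inside.
- blue_pad (a point): top centre of the orange latch pad in that gap, 28 (x) x 40 (y) mm; in the cupboard's frame at [-39, 0, 112] mm, 13 mm below the roof. Slides straight down 16 mm to a stop on a spring (4 N, 8 N at the stop), springs back when let go. Its hook frees the door when 11 mm down; press 13 to 15.
- blue_door (a joint): rad: 0 shut, 1.57 flat open towards the robot. Hinge along y at x=-69, z=14 mm, mid-panel; panel 12 thick, 136 wide, reaching 107 mm above the hinge. Freed, it springs ajar to about 0.55; a stiff hinge (0.1 N m) holds it where left: push its inner face on down from the widened gap. A bracket (|y|<15) stands 21 mm out of that face 58-76 mm from the hinge.
- white_cupboard: the other cupboard, to be left shut: same size, build, axes and orange latch pad, but its door is white.
- white_door (a joint): angle in rad of the white door, 0 shut, like blue_door.

How it is judged:
On the way:
1. the blue door has been freed and stands ajar (value of joint blue_door between 0.25 and 1 rad), for 0.2 s.
At the end, for the whole second after the job is handed in: the blue door lies open, within about 0.22 rad (12 degrees) of flat, and the white door is shut (value of joint blue_door above 1.35 rad and value of joint white_door below 0.05 rad); the robot touches nothing.
It fails at once if the white door came open (value of joint white_door above 0.15 rad).
It also fails if it takes over 38 s, if anything falls off the work surface, if the arm or the gripper's body presses on something with over 40 N, if the wrist force passes 120 N, or if a joint passes its speed limit or range.

## Working session

There is one attempt and no reset: what is moved stays moved. The work goes in short steps, Python scripts to look and compute and a shell command to move; the robot and the scene stay as the last step left them, time stands still between calls to the robot, and variables do not carry over. Pictures are saved under pics/ and viewed, at most 10 in all, crops included, and the job is handed in when it is done.

```bash
mkdir -p pics; ls; python3 - <<'E'
from station import bot,eyes
import cv2,numpy as np,pickle
d={n:eyes.read_camera(n) for n in("scene","side","wrist")}
pickle.dump(d,open('c0.pkl','wb'))
for n in d: cv2.imwrite(f'pics/{n}0.png',d[n]["image"][:,:,::-1])
cv2.imwrite('pics/all0.png',cv2.resize(np.hstack([d[n]["image"][:,:,::-1] for n in("scene","side")]),(800,300)))
o=bot.get_obs();print(o['t'],o['eef_pos'],o['tool_rot'],o['contact_force'],o['gripper_width'])
E
```

```text
pics
0.15 [ 6.74555946e-01 -8.88181600e-06  2.30525686e-01] [-4.6311369e-04  7.0710637e-01  7.0710683e-01 -5.4627118e-04] [-1.01444914 -0.24128289  0.69609504] 1.001073021238018
```

View pics/scene0.png

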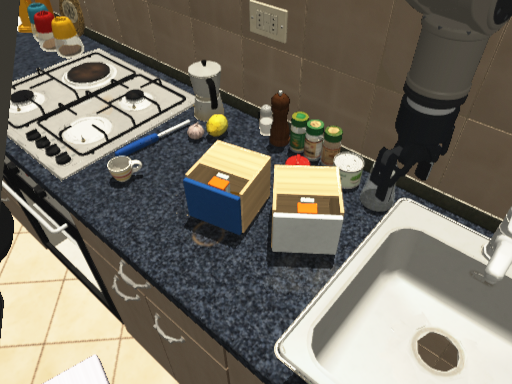

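View pics/side0.png

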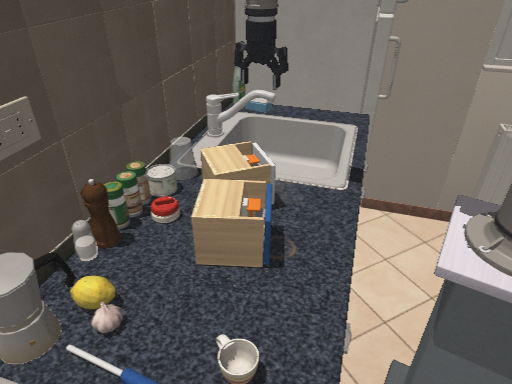

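The scene shows the blue cupboard left (pad about (220,181)) and the white one right (pad about (307,205)). In the side view the blue one is nearer, with its pad about (254,204).

```bash
cat > h.py <<'E'
import numpy as np,cv2,pickle
def ray(c,p):
    R,t=np.array(c["R"]),np.array(c["t"]);o=-R.T@t
    d=R.T@np.linalg.solve(c["K"],[p[0],p[1],1.]);return o,d
def onz(c,p,z):
    o,d=ray(c,p);return o+d*(z-o[2])/d[2]
def tri(cs,ps):
    P=[np.array(c["K"])@np.c_[c["R"],c["t"]] for c in cs]
    X=cv2.triangulatePoints(P[0],P[1],np.float64(ps[0]).reshape(2,1),np.float64(ps[1]).reshape(2,1)).ravel()
    return X[:3]/X[3]
def proj(c,X): 
    v=np.array(c["K"])@(np.array(c["R"])@X+np.array(c["t"]));return v[:2]/v[2]
E
python3 - <<'E'
from h import *
d=pickle.load(open('c0.pkl','rb'));np.set_printoptions(precision=4,suppress=True)
for n in("scene","side"):
    c=d[n];h=cv2.cvtColor(c["image"],cv2.COLOR_RGB2HSV)
    for nm,lo,hi in(("orange",(5,190,150),(18,255,255)),("blue",(100,150,40),(125,255,255))):
        m=cv2.inRange(h,lo,hi)
        for k in cv2.findContours(m,cv2.RETR_EXTERNAL,cv2.CHAIN_APPROX_NONE)[0]:
            if cv2.contourArea(k)<40 or not(130<k[:,0,1].mean()<260):continue
            q=cv2.approxPolyDP(k,4,True)[:,0]
            mo=cv2.moments(k)
            print(n,nm,cv2.contourArea(k),mo['m10']/mo['m00'],mo['m01']/mo['m00'],q.tolist())
            if nm=="blue":
                for p in q: print('   z121',onz(c,p,.121),'z10',onz(c,p,.008))
            else: print('   z112',onz(c,(mo['m10']/mo['m00'],mo['m01']/mo['m00']),.112))
A=cv2.resize(d["scene"]["image"][130:270,170:360,::-1],None,fx=4,fy=4,interpolation=cv2.INTER_CUBIC)
cv2.imwrite('pics/crop0.png',A)
E
```

```text
scene orange 167.0 306.6037924151696 207.96207584830339 [[297, 203], [297, 212], [317, 212], [315, 203]]
   z112 [0.6071 0.1441 0.112 ]
scene orange 145.0 217.97241379310344 182.72183908045974 [[208, 182], [222, 189], [228, 183], [215, 176]]
   z112 [0.4986 0.3093 0.112 ]
scene blue 1935.0 213.09638242894056 205.50232558139535 [[184, 178], [190, 215], [239, 234], [239, 197]]
   z121 [0.442  0.3547 0.121 ] z10 [0.4865 0.4746 0.008 ]
   z121 [0.4027 0.252  0.121 ] z10 [0.4395 0.352  0.008 ]
   z121 [0.4556 0.1575 0.121 ] z10 [0.5026 0.239  0.008 ]
   z121 [0.5079 0.2395 0.121 ] z10 [0.5651 0.337  0.008 ]
scene blue 337.5 137.19061728395062 144.5762962962963 [[158, 138], [153, 133], [115, 155], [126, 155]]
   z121 [0.4557 0.5176 0.121 ] z10 [0.5029 0.6691 0.008 ]
   z121 [0.4542 0.5431 0.121 ] z10 [0.501  0.6996 0.008 ]
   z121 [0.348  0.5145 0.121 ] z10 [0.3741 0.6655 0.008 ]
   z121 [0.3687 0.5001 0.121 ] z10 [0.3989 0.6483 0.008 ]
side orange 107.0 253.7289719626168 204.1370716510903 [[249, 199], [247, 209], [259, 209], [260, 200]]
   z112 [0.4973 0.3134 0.112 ]
side orange 45.5 252.3113553113553 158.47252747252747 [[247, 156], [249, 162], [258, 161]]
   z112 [0.6044 0.147  0.112 ]
side blue 168.0 267.9126984126984 210.58531746031744 [[270, 184], [265, 248]]
   z121 [0.5009 0.2411 0.121 ] z10 [0.5889 0.0797 0.008 ]
   z121 [0.4061 0.4249 0.121 ] z10 [0.4686 0.3127 0.008 ]
```

View pics/crop0.png

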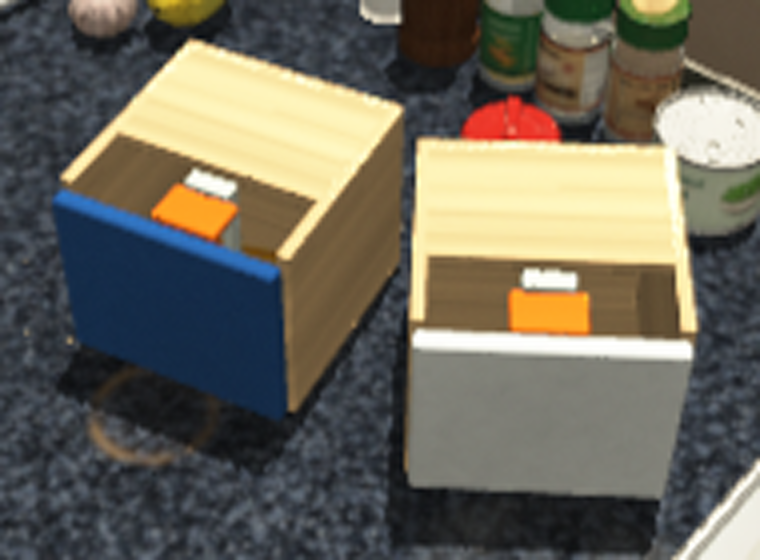

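View pics/wrist0.png

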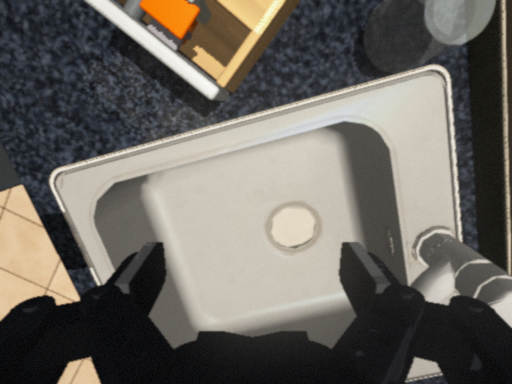

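The crop confirms that the blue box faces the robot, yawed about 30°, with its pad near (0.498, 0.310). The wrist view shows only the sink and the white box's corner. I'll move above the pad with the fingers shut, turned so that the closing line runs along the cupboard's y.

```bash
python3 -m crank '0.62 -0.354 0 0 0 -0.667 1;0.62 -0.354 0 0 0 -0.667 1;0.62 -0.354 0 0 0 -0.667 1;0.62 -0.354 0 0 0 -0.667 1;0.62 -0.354 0 0 0 -0.667 1;0.62 -0.354 0 0 0 -0.667 1;0.62 -0.354 0 0 0 -0.667 1;0.62 -0.354 0 0 0 -0.667 1;0.62 -0.354 0 0 0 -0.667 1;0.62 -0.354 0 0 0 -0.667 1;0.62 -0.354 0 0 0 -0.667 1;0.62 -0.354 0 0 0 -0.667 1;0.62 -0.354 0 0 0 -0.667 1;0.62 -0.354 0 0 0 -0.667 1;0.62 -0.354 0 0 0 -0.667 1;0.62 -0.354 0 0 0 -0.667 1;0.62 -0.354 0 0 0 -0.667 1;0.62 -0.354 0 0 0 -0.667 1'
cat > look.py <<'E'
from station import bot,eyes
from h import *
import sys
np.set_printoptions(precision=4,suppress=True)
c=eyes.read_camera("wrist");o=bot.get_obs()
print(o['t'],o['eef_pos'],o['tool_rot'],o['contact_force'])
print('tcp px',proj(c,o['eef_pos']),'cam',-np.array(c["R"]).T@c["t"])
cv2.imwrite(f'pics/{sys.argv[1]}.png',c["image"][:,:,::-1])
h=cv2.cvtColor(c["image"],cv2.COLOR_RGB2HSV)
for nm,lo,hi,z in(("orange",(5,190,120),(18,255,255),.112),("blue",(100,150,40),(125,255,255),.121)):
    for k in cv2.findContours(cv2.inRange(h,lo,hi),cv2.RETR_EXTERNAL,cv2.CHAIN_APPROX_NONE)[0]:
        if cv2.contourArea(k)<200:continue
        q=cv2.approxPolyDP(k,5,True)[:,0]
        b=cv2.minAreaRect(k)
        print(nm,cv2.contourArea(k),b)
        for p in q: print('  ',p,onz(c,p,z))
        print('  box centre',onz(c,b[0],z))
E
python3 look.py w1
```

```text
t: 1.95
eef_pos: [0.498, 0.3101, 0.2313]
tool_rot: [0.0, -0.259, 0.966, -0.0]
contact_force: [-0.2, 0.2, -0.2]
gripper_width: -0.001
grasp_force: 0.0
2.0 [0.498  0.3101 0.2313] [ 0.     -0.2588  0.9659 -0.    ] [-0.0991 -0.6531  0.6325]
tcp px [250.6447 245.7018] cam [0.4347 0.2746 0.3739]
orange 1230.0 ((46.77586364746094, 196.1896514892578), (30.63973045349121, 63.32210922241211), 68.19859313964844)
   [ 76 184] [0.5768 0.1701 0.112 ]
   [ 58 191] [0.5915 0.1581 0.112 ]
   [ 46 180] [0.5869 0.1451 0.112 ]
   [ 13 197] [0.618  0.1239 0.112 ]
   [ 29 219] [0.6319 0.1436 0.112 ]
   [ 63 206] [0.6032 0.1671 0.112 ]
   [ 58 191] [0.5915 0.1581 0.112 ]
  box centre [0.6015 0.1508 0.112 ]
orange 1148.5 ((250.0, 190.0), (34.0, 44.0), 90.0)
   [230 174] [0.4981 0.2878 0.112 ]
   [233 207] [0.5245 0.3055 0.112 ]
   [237 200] [0.5166 0.3053 0.112 ]
   [271 202] [0.5025 0.3337 0.112 ]
   [271 174] [0.4795 0.3199 0.112 ]
  box centre [0.5021 0.311  0.112 ]
blue 1219.5 ((496.1216125488281, 263.229736328125), (23.94701385498047, 78.35090637207031), 35.53767776489258)
   [510 225] [0.4093 0.5338 0.121 ]
   [478 270] [0.4595 0.5406 0.121 ]
   [489 273] [0.4567 0.552  0.121 ]
   [467 285] [0.4776 0.5427 0.121 ]
   [476 297] [0.4836 0.5598 0.121 ]
   [511 263] [0.438  0.5627 0.121 ]
  box centre [0.4453 0.5505 0.121 ]
blue 654.0 ((295.1004638671875, 157.78439331054688), (67.90435028076172, 12.993656158447266), 1.7899105548858643)
   [261 162] [0.4732 0.3054 0.121 ]
   [326 165] [0.4473 0.3556 0.121 ]
   [329 155] [0.4388 0.3529 0.121 ]
   [264 153] [0.4652 0.3037 0.121 ]
  box centre [0.4554 0.329  0.121 ]
blue 594.5 ((204.0, 150.0), (24.0, 60.0), 90.0)
   [174 151] [0.5022 0.2361 0.121 ]
   [175 161] [0.5096 0.2406 0.121 ]
   [234 162] [0.4849 0.2852 0.121 ]
   [224 153] [0.4823 0.274  0.121 ]
   [186 149] [0.4955 0.2442 0.121 ]
   [199 138] [0.4817 0.2496 0.121 ]
  box centre [0.4886 0.2579 0.121 ]
```

View pics/w1.png

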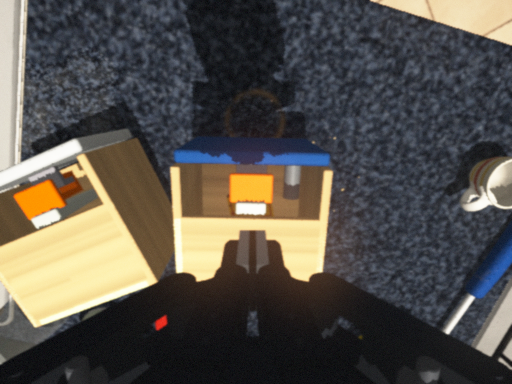

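The pad is at about (0.5005, 0.310), seen at (250,190) px, and the yaw is about 28.5°. Next I'll press it down to z≈0.098.

```bash
python3 -m crank '-0.004 0 0.05 0 0 0.008 1;-0.004 0 0.1 0 0 0.008 1;-0.004 0 0.15 0 0 0.008 1;-0.004 0 0.19 0 0 0.008 1;-0.004 0 0.21 0 0 0.008 1;-0.004 0 0.225 0 0 0.008 1;-0.004 0 0.234 0 0 0.008 1;-0.004 0 0.243 0 0 0.008 1;-0.004 0 0.251 0 0 0.008 1;-0.004 0 0.258 0 0 0.008 1;-0.004 0 0.265 0 0 0.008 1;-0.004 0 0.267 0 0 0.008 1;-0.004 0 0.267 0 0 0.008 1;-0.004 0 0.267 0 0 0.008 1;-0.004 0 0.267 0 0 0.008 1'
python3 look.py w2; python3 - <<'E'
from station import eyes
import cv2
cv2.imwrite('pics/sc2.png',eyes.read_camera("scene")["image"][100:300,150:400,::-1])
E
```

```text
t: 3.5
eef_pos: [0.5002, 0.3114, 0.0992]
tool_rot: [0.001, -0.247, 0.969, 0.0]
contact_force: [-2.4, -2.0, 6.8]
gripper_width: -0.001
grasp_force: 3.5
3.55 [0.5002 0.3114 0.0992] [ 0.0008 -0.2471  0.969   0.0001] [-2.5428 -1.6669  6.9688]
tcp px [250.6718 245.6621] cam [0.4359 0.2774 0.2417]
orange 1908.0 ((248.05511474609375, 218.35397338867188), (54.59873962402344, 74.3226089477539), 82.61395263671875)
   [213 222] [0.4921 0.2869 0.112 ]
   [214 242] [0.5012 0.292  0.112 ]
   [224 249] [0.5022 0.2979 0.112 ]
   [241 228] [0.4885 0.2999 0.112 ]
   [264 228] [0.4833 0.3095 0.112 ]
   [268 239] [0.4873 0.314  0.112 ]
   [286 240] [0.4837 0.3219 0.112 ]
   [286 222] [0.4756 0.3171 0.112 ]
   [264 218] [0.4788 0.307  0.112 ]
   [263 192] [0.4679 0.3004 0.112 ]
   [237 193] [0.4741 0.2902 0.112 ]
   [237 218] [0.4849 0.2959 0.112 ]
  box centre [0.4826 0.3005 0.112 ]
blue 19824.0 ((249.0, 112.0), (96.0, 312.0), 90.0)
   [93 79] [0.4575 0.2198 0.121 ]
   [157 156] [0.4731 0.253  0.121 ]
   [177 144] [0.4647 0.2582 0.121 ]
   [177 135] [0.4614 0.2567 0.121 ]
   [211 131] [0.4534 0.268  0.121 ]
   [221 119] [0.4473 0.2694 0.121 ]
   [277 119] [0.4367 0.2889 0.121 ]
   [281 128] [0.439  0.2921 0.121 ]
   [301 133] [0.4368 0.3001 0.121 ]
   [308 146] [0.4399 0.3053 0.121 ]
   [332 146] [0.4352 0.3139 0.121 ]
   [332 160] [0.4401 0.317  0.121 ]
   [361 138] [0.4269 0.3224 0.121 ]
   [402  89] [0.4039 0.3255 0.121 ]
   [405  74] [0.399  0.3233 0.121 ]
   [399  64] [0.3972 0.3192 0.121 ]
   [101  64] [0.451  0.2206 0.121 ]
  box centre [0.4396 0.2779 0.121 ]
```

View pics/sc2.png

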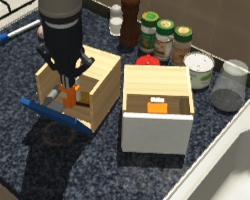

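The door stands ajar (blue panel at about (50,115) in the crop) and the white one is shut. Next: lift off the pad, shift sideways clear of the bracket, drop behind the door and start pushing it along its arc.

```bash
python3 -m crank '0 0 -0.04 0 0 0 1;0 0 -0.104 0 0 0 1;0 0 -0.104 0 0 0 1;0.05 0.04 -0.104 0 0 0 1;0.092 0.068 -0.104 0 0 0 1;0.092 0.068 -0.104 0 0 0 1;0.092 0.068 -0.05 0 0 0 1;0.092 0.068 0 0 0 0 1;0.092 0.068 0.016 0 0 0 1;0.092 0.068 0.016 0 0 0 1;0.104 0.068 0.016 0 0 0 1;0.116 0.068 0.016 0 0 0 1;0.131 0.068 0.025 0 0 0 1;0.145 0.068 0.035 0 0 0 1;0.157 0.068 0.047 0 0 0 1;0.169 0.068 0.059 0 0 0 1;0.169 0.068 0.059 0 0 0 1;0.169 0.068 0.059 0 0 0 1'
python3 - <<'E'
from station import eyes
import cv2,numpy as np
a=eyes.read_camera("scene")["image"][100:300,150:350,::-1];b=eyes.read_camera("side")["image"][130:330,180:380,::-1]
cv2.imwrite('pics/m3.png',cv2.resize(np.hstack([a,b]),None,fx=2,fy=2))
E
```

```text
t: 5.4
eef_pos: [0.409, 0.3002, 0.068]
tool_rot: [-0.0, -0.247, 0.969, -0.0]
contact_force: [-0.3, 0.6, 0.2]
gripper_width: -0.006
grasp_force: 0.0
```

View pics/m3.png

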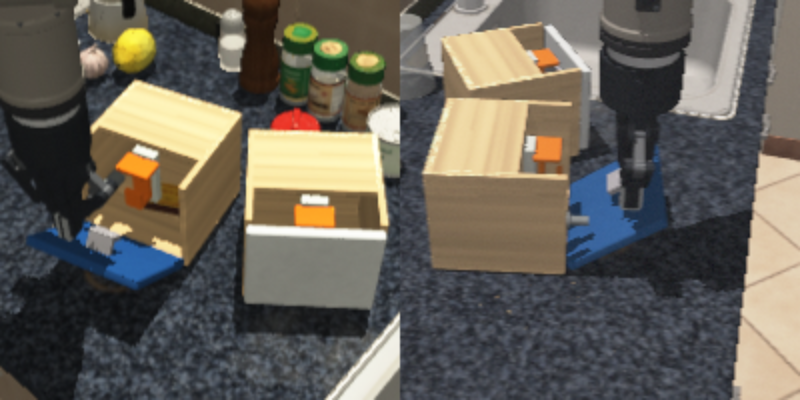

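The door is at about 1.0 rad, with the fingertip on its inner face beside the bracket and the white door shut. Next I'll finish the arc.

```bash
python3 -m crank '0.01 0 0.014 0 0 0 1;0.019 0 0.028 0 0 0 1;0.026 0 0.044 0 0 0 1;0.032 0 0.06 0 0 0 1;0.036 0 0.074 0 0 0 1;0.038 0 0.085 0 0 0 1;0.038 0 0.092 0 0 0 1;0.038 0 0.096 0 0 0 1;0.038 0 0.096 0 0 0 1;0.038 0 0.096 0 0 0 1'
python3 -m crank '0 0 -0.08 0 0 0 1;0 0 -0.16 0 0 0 1;0 0 -0.24 0 0 0 1;0 0 -0.32 0 0 0 1;0 0 -0.32 0 0 0 1;0 0 -0.32 0 0 0 1;0 0 -0.32 0 0 0 1'
python3 - <<'E'
from station import eyes
import cv2,numpy as np
a=eyes.read_camera("scene")["image"][100:300,150:350,::-1];b=eyes.read_camera("side")["image"][130:330,180:380,::-1]
cv2.imwrite('pics/m4.png',cv2.resize(np.hstack([a,b]),None,fx=2,fy=2))
E
```

```text
t: 6.5
eef_pos: [0.3928, 0.2915, 0.0204]
tool_rot: [0.0, -0.247, 0.969, 0.0]
contact_force: [-0.0, 0.1, 0.4]
gripper_width: 0.003
grasp_force: 0.0
t: 7.2
eef_pos: [0.3922, 0.2906, 0.1794]
tool_rot: [-0.001, -0.247, 0.969, -0.0]
contact_force: [-0.2, -1.1, -0.8]
gripper_width: 0.004
grasp_force: 0.0
```

View pics/m4.png

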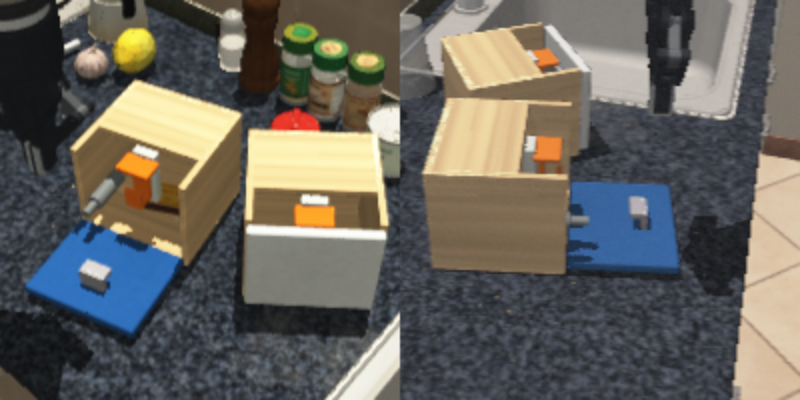

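The blue door lies flat (panel about (110,275) in the left half), the white door is shut and the arm is clear.

```bash
python3 -c "
from station import ticket
print(ticket.hand_in())"
```

```text
the job is handed in; nothing more can be done
None
```

I freed the blue cupboard's latch, opened its door flat, left the white door shut and moved the arm clear; the job was handed in just after 7.2 s on the robot's clock, though no verdict came back.

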